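# Put the press dies back in their tray

### The job

Put the four dished press dies lying about on the watchmaker's bench back into the wooden tray, each one in the round pocket of its own size rank (largest die in the largest pocket, smallest in the smallest), standing flat on the pocket floor with the dish up. Set them down gently, do not drop them, and leave the two lidded pots with knobs standing where they are.

Things in the scene. Friction and masses are not known exactly. Their poses are not given: they have to be found in the camera images.
- die_58: the largest of four loose press dies: a plain brass disc 58 mm in diameter and 26 mm tall with straight sides, its top face hollowed into an open dish 9 mm deep inside a narrow rim, with a round dark hole in the middle (17 mm); about 400 g, stands upright, dish up. Origin: centre of the underside; z up along its axis.
- die_48: the second largest of four loose press dies: a plain brass disc 48 mm in diameter and 26 mm tall with straight sides, its top face hollowed into an open dish 9 mm deep inside a narrow rim, with a round dark hole in the middle (14 mm); about 270 g, stands upright, dish up. Origin: centre of the underside; z up along its axis.
- die_38: the second smallest of four loose press dies: a plain brass disc 38 mm in diameter and 26 mm tall with straight sides, its top face hollowed into an open dish 9 mm deep inside a narrow rim, with a round dark hole in the middle (11 mm); about 165 g, stands upright, dish up. Origin: centre of the underside; z up along its axis.
- die_28: the smallest of four loose press dies: a plain brass disc 28 mm in diameter and 26 mm tall with straight sides, its top face hollowed into an open dish 9 mm deep inside a narrow rim, with a round dark hole in the middle (8 mm); about 85 g, stands upright, dish up. Origin: centre of the underside; z up along its axis.
- pocket_58: largest of four fixed round black-rimmed, grey-floored pockets, home of the largest die: bore 74, outside 79 mm, floor 3 thick, rim 5 above the floor. Origin: centre of underside, on the 6 mm floor of the fixed wooden tray (pocket floor 9, rim 14 mm above the bench). Pockets stand 82 mm apart in a row, in any order; y along the row, x across, z up. Tray 120 across, 344 along the row, edge 12 high.
- pocket_48: second largest of four fixed round black-rimmed, grey-floored pockets, home of the second largest die: bore 64, outside 69 mm, floor 3 thick, rim 5 above the floor. Origin: centre of underside, on the 6 mm floor of the fixed wooden tray (pocket floor 9, rim 14 mm above the bench). Pockets stand 82 mm apart in a row, in any order; y along the row, x across, z up. Tray 120 across, 344 along the row, edge 12 high.
- pocket_38: second smallest of four fixed round black-rimmed, grey-floored pockets, home of the second smallest die: bore 54, outside 59 mm, floor 3 thick, rim 5 above the floor. Origin: centre of underside, on the 6 mm floor of the fixed wooden tray (pocket floor 9, rim 14 mm above the bench). Pockets stand 82 mm apart in a row, in any order; y along the row, x across, z up. Tray 120 across, 344 along the row, edge 12 high.
- pocket_28: smallest of four fixed round black-rimmed, grey-floored pockets, home of the smallest die: bore 44, outside 49 mm, floor 3 thick, rim 5 above the floor. Origin: centre of underside, on the 6 mm floor of the fixed wooden tray (pocket floor 9, rim 14 mm above the bench). Pockets stand 82 mm apart in a row, in any order; y along the row, x across, z up. Tray 120 across, 344 along the row, edge 12 high.
- pot_48: look-alike that does not belong in the tray: a lidded brass parts pot 48 mm in diameter, closed, 26 mm tall at the sides, with a small knob 12 mm across in the middle of the lid (top 35 mm above the bench); loose, stands among the dies. Origin: centre of the underside; z up.
- pot_34: look-alike that does not belong in the tray: a lidded brass parts pot 34 mm in diameter, closed, 26 mm tall at the sides, with a small knob 12 mm across in the middle of the lid (top 35 mm above the bench); loose, stands among the dies. Origin: centre of the underside; z up.
There are look-alikes about, which are no part of the job. What is shaped like the die_28 but green is not meant. Leave any orange look-alike of the die_58 alone.

How it is judged:
By the outcome, as a careful person would: the job done as asked, in the order asked, and still so for the second after the job is handed in, with the robot touching nothing.
It also fails if it takes over 101 s, if anything falls off the work surface, if the arm or the gripper's body presses on something with over 40 N, if the wrist force passes 120 N, or if a joint passes its speed limit or range.

### The arm

A 6-joint arm with a two-finger parallel gripper is mounted at the origin on the work surface. World frame = base frame: x ahead of the robot, y to its left, z up, the work surface at z = 0. Lengths are in m, angles in rad, forces in N, time in s.
With the tool pointing down it reaches from about 0.35 to 0.775 m from the base axis. Payload 5.5 kg.
Tool frame: the origin (TCP) lies at the very end of the fingers, on their centre line; the grasp point (between the pads) lies 19 mm behind it; z points along the fingers, y is the line along which they close (so a half turn about z gives the same grasp; the last joint's range is limited). The gripper opens to 85 mm and grips with 20 to 120 N. Pads are 22 mm wide; open, the fingers measure 114 mm over their backs; the gripper's body (76 mm by 85 mm) begins 54 mm behind the grasp point. The pads swing forward as they close: fully open they stand 13 mm farther back than shut.
Start: joints at [0.969, 0.313, 0.046, 1.304, 0, 1.431], TCP at [0.256, 0.515, 0.231] pointing down, gripper open.
Joint ranges: [-2.76, 2.76], [-0.86, 1.69], [-1.03, 1.26], [-2.2, 2.34], [-1.47, 1.5], [-3.14, 3.14]. Speed limits (rad/s): [2.57, 2.57, 3.14, 3.14, 3.14, 3.14].

### API

Orientations are given as a unit quaternion [w, x, y, z].
In Python, from workcell import env, imaging, ticket gives the robot as it stands. The module is installed in compiled form; this text tells all that it offers.
- The arm moves only by the tool apply_moves, never from a script. Its argument "rows" is a list of rows, each an object with "xyz": the shift along the tool's x, y, z in mm, a list of three; "turn": the turn, a rotation vector about the tool's x, y, z in rad, a list of three; "grip": the opening, from 0 (shut) to 1 (fully open). A call has 1 to 12 rows; each row is the pose to reach, as a shift and turn from the pose commanded when the call began, along the tool's axes at that moment; what a row does not reach only later rows make up. A row lasts 1/12 s, in which the tool goes at most 41.7 mm and 7.16 degrees, less where a joint would pass 70% of its speed; a pose out of reach is approached as far as the arm can. A call with a gripper value outside its range is refused whole. The fingers move at their own pace and stop on an object; "force" is the grip in N (left out, the last holds). Time passes only in rows, so rows that repeat a pose let the fingers close. It gives the time, the measured TCP pose, the force, the opening and the grip force at its end, in the units of the state.
- env.get_state(): the state, without advancing time (a new reading comes with each control period).
- imaging.read_camera(name): name is "scene" or "top" or "wrist"; returns a dict with "color" (384x512x3 uint8, blue, green, red), "z_map" (384x512 float32, m along the optical axis (not along the pixel's ray), 0 where there is no reading), "camera_matrix" (3x3 intrinsics, pixels), "view" (4x4, takes a point from world to camera coordinates). Camera axes: x right, y down, z forward; pixel columns grow to the right and rows downward; lengths in m; the calibration is good to about 2 mm. A picture is of the moment at which its call begins.
- ticket.hand_in(): hands the job in; it is judged then, once.
The state is a dict: "clock": time; "joint_pos": joint angles; "qvel": joint speeds; "tau": joint torques, N m; "tcp_pos": TCP position; "orientation": TCP orientation; "wrist_force": force on the tool from outside, world axes, zero at the start; "ft_torque": the same for the moment, N m; "finger_gap": finger opening in m; "grip_force": force on a finger pad.
Only numpy, scipy, OpenCV 4.12 (cv2) and the standard library are available. Lean on these libraries where they do the work, as an engineer would, in place of code of your own. Each camera call takes 0.05 s, during which the arm holds its last target. There are 200 camera calls.

## Working session

There is one attempt and no reset: what is moved stays moved. The work goes in short steps, Python scripts to look and compute and a tool call to move; the robot and the scene stay as the last step left them, time stands still between calls to the robot, and variables do not carry over. Pictures are saved under pics/ and viewed, at most 14 in all, crops included, and the job is handed in when it is done.

Besides the shell and the picture viewer there is one more tool, called after ">>>" as name(argument=value, ...), one argument or row to a line, values as JSON. apply_moves: Moves the arm, as the interface text tells. Its arguments: {"type":"object","properties":{"rows":{"type":"array"},"force":{"type":"number"}},"required":["rows"]}

```bash
mkdir -p pics
cat > h.py <<'E'
import numpy as np, cv2
from workcell import env, imaging, ticket
def shot(n,f=None):
    d=imaging.read_camera(n)
    np.savez('%s.npz'%n,**d)
    if f: cv2.imwrite('pics/'+f,d['color'])
    return d
def world(d):
    K=d['camera_matrix'];z=d['z_map'];v,u=np.mgrid[:z.shape[0],:z.shape[1]]
    P=np.stack([(u-K[0,2])/K[0,0]*z,(v-K[1,2])/K[1,1]*z,z,np.ones_like(z)],-1)
    return (P@np.linalg.inv(d['view']).T)[...,:3]
E
python3 - <<'E'
from h import *
print(env.get_state())
a=shot('top','top0.png')
cv2.imwrite('pics/top0b.png',cv2.resize(a['color'],(800,600),interpolation=cv2.INTER_CUBIC))
shot('scene','scene0.png')
W=world(a);print(a['view'],W[100,100],W[200,250],W[300,400])
E
```

```text
{'clock': 0.0, 'joint_pos': array([ 9.69426109e-01,  3.14020300e-01,  4.49272925e-02,  1.30358083e+00,
       -2.54136653e-05,  1.43121736e+00]), 'qvel': array([-0.00169579, -0.00089889,  0.00351204, -0.00054273, -0.00143627,
       -0.00168099]), 'tau': array([ 2.77264953e-04, -4.80625892e+01,  2.98534155e+01,  1.94489595e-02,
       -2.23346615e-04, -9.47483159e-06]), 'tcp_pos': array([0.25589502, 0.51432916, 0.23037641]), 'orientation': array([-3.28039129e-04,  2.28849360e-01,  9.73461396e-01, -8.79666967e-04]), 'wrist_force': array([-0.39396799, -0.721144  ,  0.11578995]), 'ft_torque': array([0.00480551, 0.03930597, 0.01129702]), 'grip_force': 0.0, 'finger_gap': 0.08566867252342343}
[[-0.0278374  -0.99942823  0.01919088 -0.00739765]
 [-0.99727187  0.02645408 -0.06891295  0.5006153 ]
 [ 0.06836587 -0.02105688 -0.99743808  0.93658983]
 [ 0.          0.          0.          1.        ]] [ 0.72190764  0.39211203 -0.00370395] [0.45110112 0.0084866  0.00086492] [ 0.18696338 -0.36577225 -0.00049209]
```

View pics/top0b.png

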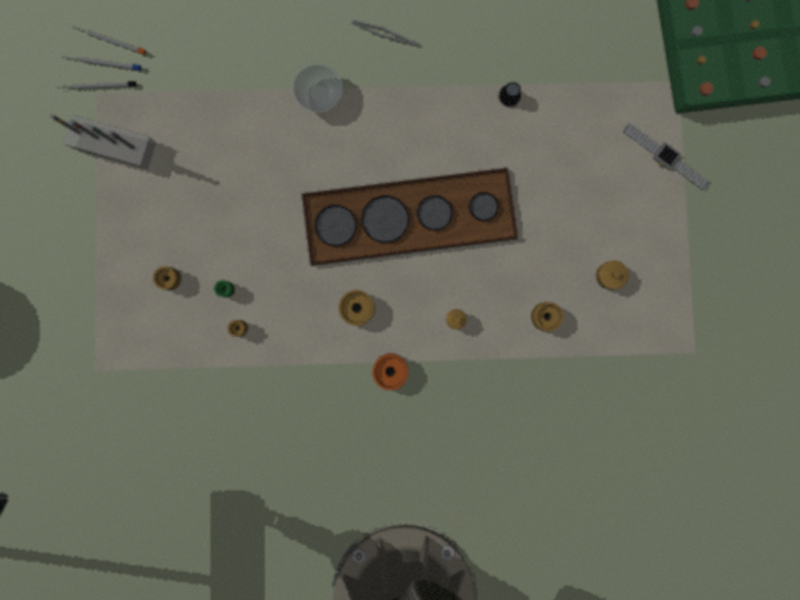

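View pics/scene0.png

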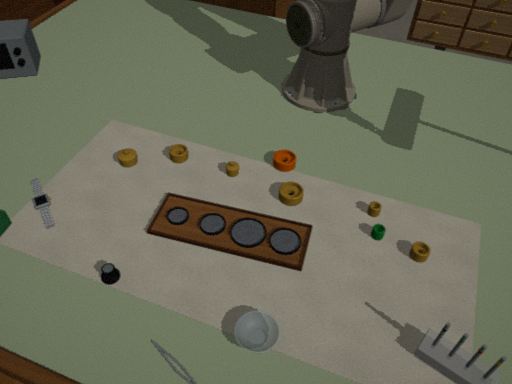

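The top view (800x600) shows these objects:

| Object | Pixel |
|---|---|
| die_58 | (357,308) |
| die_48 | (547,316) |
| die_38 | (167,278) |
| die_28 | (238,328) |
| Pots with knobs | (613,276), (457,319) |
| Green look-alike | (225,289) |
| Orange look-alike | (391,371) |

The pockets run left to right as 48 (336,225), 58 (386,219), 38 (435,212), 28 (484,206). Next I'll measure positions and sizes.

Run:
```python
from h import *
d=dict(np.load('top.npz'));W=world(d);s=512/800
K=d['camera_matrix'];V=d['view']
def ray(u,v,z):
    Vi=np.linalg.inv(V);r=Vi[:3,:3]@np.array([(u-K[0,2])/K[0,0],(v-K[1,2])/K[1,1],1]);o=Vi[:3,3];return o+r*(z-o[2])/r[2]
hsv=cv2.cvtColor(d['color'],cv2.COLOR_BGR2HSV)
for n,(u,v) in dict(d58=(357,308),d48=(547,316),d38=(167,278),d28=(238,328),pot1=(613,276),pot2=(457,319),green=(225,289),orange=(391,371)).items():
    u*=s;v*=s;c=ray(u,v,.026)
    near=np.hypot(W[...,0]-c[0],W[...,1]-c[1])<.045
    m=near&(W[...,2]>.018)
    p=W[m][:,:2].astype(np.float32);(cc,r)=cv2.minEnclosingCircle(p)
    print(n,ray(u,v,.026).round(4),np.round(cc,4),'diam',round(2*r,4),'area diam',round(2*np.sqrt(m.sum()/np.pi)*W[m][:,2].size**0*(V[2,3]-.026)/K[0,0],4),'z',np.percentile(W[m][:,2],[50,95]).round(4))
for n,(u,v) in dict(p48=(336,225),p58=(386,219),p38=(435,212),p28=(484,206)).items(): 
    print(n,ray(u*s,v*s,.012).round(4))
cs=[ray(u*s,v*s,.012) for u,v in[(303,193),(508,169),(517,240),(313,264)]]
print(np.round(cs,4),np.mean(cs,0))
# dark pockets
g=d['color'].astype(int);
box=g[int(165*s):int(270*s),int(300*s):int(520*s)]
m=(np.abs(box[...,2]-box[...,0])<22).astype(np.uint8)
n,l,st,ce=cv2.connectedComponentsWithStats(m)
for i in range(1,n):
    if st[i,4]>80: print(st[i], ray(ce[i,0]+int(300*s),ce[i,1]+int(165*s),.011).round(4))
```

```text
d58 [0.4593 0.0617 0.026 ] [0.4602 0.0632] diam 0.0577 area diam 0.041 z [0.0238 0.0282]
d48 [ 0.4382 -0.2426  0.026 ] [ 0.4371 -0.2449] diam 0.0484 area diam 0.0377 z [0.0228 0.0286]
d38 [0.5154 0.3629 0.026 ] [0.5166 0.3669] diam 0.0389 area diam 0.0319 z [0.0241 0.0276]
d28 [0.4328 0.251  0.026 ] [0.4326 0.2541] diam 0.0282 area diam 0.0241 z [0.0253 0.029 ]
pot1 [ 0.4997 -0.3526  0.026 ] [ 0.5017 -0.3544] diam 0.0479 area diam 0.0462 z [0.0271 0.0338]
pot2 [ 0.4374 -0.0977  0.026 ] [ 0.4372 -0.0967] diam 0.0332 area diam 0.0323 z [0.0267 0.0363]
green [0.4954 0.2711 0.026 ] [0.4966 0.2752] diam 0.0283 area diam 0.0238 z [0.0248 0.0284]
orange [0.3579 0.01   0.026 ] [0.3566 0.0111] diam 0.0575 area diam 0.0404 z [0.024  0.0286]
p48 [0.5963 0.094  0.012 ]
p58 [0.6042 0.012  0.012 ]
p38 [ 0.6139 -0.0688  0.012 ]
p28 [ 0.6219 -0.1499  0.012 ]
[[ 0.6506  0.147   0.012 ]
 [ 0.6829 -0.192   0.012 ]
 [ 0.5641 -0.2022  0.012 ]
 [ 0.5332  0.1326  0.012 ]] [ 0.6076922  -0.02865925  0.012     ]
[   0    0  140   67 3671] [ 0.6106 -0.0231  0.011 ]
[108  18  20  19 282] [ 0.6219 -0.1492  0.011 ]
[ 39  20  31  31 744] [0.6052 0.0141 0.011 ]
[ 75  20  23  23 412] [ 0.6138 -0.0678  0.011 ]
[  9  26  28  27 579] [0.5966 0.0953 0.011 ]
```

```bash
cat >> h.py <<'E'
from scipy.spatial.transform import Rotation as Ro
def D(*t):
    s=env.get_state();q=s['orientation'];R=Ro.from_quat([*q[1:],q[0]])
    y=R.apply([0,1,0]);print('t',round(s['clock'],2),'tcp',s['tcp_pos'].round(4),'yaw y',np.degrees(np.arctan2(y[1],y[0])).round(2),'tilt z',R.apply([0,0,1]).round(3),'gap',s['finger_gap'])
    for p in t: print(p,(R.inv().apply(np.array(p)-s['tcp_pos'])*1000).round(1))
E
python3 -c "
from h import *
D((.5166,.3669,.1),(.5166,.3669,.007))"
```

```text
t 0.1 tcp [0.2559 0.5144 0.2305] yaw y 63.54 tilt z [-0.001 -0.001 -1.   ] gap 0.08534863301935719
(0.5166, 0.3669, 0.1) [-299.1  -15.7  130.4]
(0.5166, 0.3669, 0.007) [-299.1  -15.5  223.4]
```

>>> apply_moves(
  rows=[
    {"xyz": [-299, -15.5, 130], "turn": [0, 0, 1.005], "grip": 0.8},
    {"xyz": [-299, -15.5, 130], "turn": [0, 0, 1.005], "grip": 0.8},
    {"xyz": [-299, -15.5, 130], "turn": [0, 0, 1.005], "grip": 0.8},
    {"xyz": [-299, -15.5, 130], "turn": [0, 0, 1.005], "grip": 0.8},
    {"xyz": [-299, -15.5, 130], "turn": [0, 0, 1.005], "grip": 0.8},
    {"xyz": [-299, -15.5, 130], "turn": [0, 0, 1.005], "grip": 0.8},
    {"xyz": [-299, -15.5, 130], "turn": [0, 0, 1.005], "grip": 0.8},
    {"xyz": [-299, -15.5, 130], "turn": [0, 0, 1.005], "grip": 0.8},
    {"xyz": [-299, -15.5, 130], "turn": [0, 0, 1.005], "grip": 0.8},
    {"xyz": [-299, -15.5, 130], "turn": [0, 0, 1.005], "grip": 0.8},
    {"xyz": [-299, -15.5, 130], "turn": [0, 0, 1.005], "grip": 0.8},
    {"xyz": [-299, -15.5, 130], "turn": [0, 0, 1.005], "grip": 0.8},
  ],
  force=40,
)

```text
clock: 1.1
tcp_pos: [0.5162, 0.3684, 0.1018]
orientation: [-0.0, 0.669, 0.744, 0.0]
wrist_force: [0.2, 0.5, -0.0]
finger_gap: 0.0679
grip_force: 0.0
```

```bash
python3 -c "
from h import *
D((.5166,.3669,.1),(.5166,.3669,.007))
print(env.get_state()['joint_pos'])
d=shot('wrist','w1.png');W=world(d);m=(W[...,2]>.018)&(W[...,2]<.032)&(np.hypot(W[...,0]-.5166,W[...,1]-.3669)<.04)
print(m.sum(),cv2.minEnclosingCircle(W[m][:,:2].astype(np.float32)) if m.any() else 0)"
```

```text
t 1.1 tcp [0.5162 0.3684 0.1018] yaw y 6.08 tilt z [-0.  0. -1.] gap 0.06794682196543998
(0.5166, 0.3669, 0.1) [-1.6  0.3  1.8]
(0.5166, 0.3669, 0.007) [-1.6  0.3 94.8]
[ 4.93264872e-01  4.88640321e-01 -1.40329140e-02  1.06800488e+00
  3.30907696e-04  1.95798106e+00]
1168 ((0.5161131620407104, 0.3687760531902313), 0.01926261931657791)
```

View pics/w1.png

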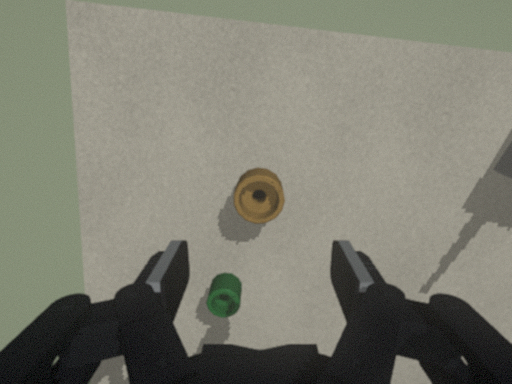

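The wrist view shows die_38 at (259,197). It measures 38.5 mm across and agrees with the top view to about 2 mm. The green look-alike is clear at (225,295). I'll grasp now.

>>> apply_moves(
  rows=[
    {"xyz": [0, 0, 40], "turn": [0, 0, 0], "grip": 0.8},
    {"xyz": [0, 0, 75], "turn": [0, 0, 0], "grip": 0.8},
    {"xyz": [0, 0, 90], "turn": [0, 0, 0], "grip": 0.8},
    {"xyz": [0, 0, 94], "turn": [0, 0, 0], "grip": 0.8},
    {"xyz": [0, 0, 94], "turn": [0, 0, 0], "grip": 0.8},
    {"xyz": [0, 0, 94], "turn": [0, 0, 0], "grip": 0},
    {"xyz": [0, 0, 94], "turn": [0, 0, 0], "grip": 0},
    {"xyz": [0, 0, 94], "turn": [0, 0, 0], "grip": 0},
    {"xyz": [0, 0, 94], "turn": [0, 0, 0], "grip": 0},
    {"xyz": [0, 0, 94], "turn": [0, 0, 0], "grip": 0},
    {"xyz": [0, 0, 94], "turn": [0, 0, 0], "grip": 0},
  ],
  force=40,
)

```text
clock: 2.07
tcp_pos: [0.5182, 0.3688, 0.0099]
orientation: [0.0, 0.669, 0.743, 0.002]
wrist_force: [-2.0, 1.0, 6.6]
finger_gap: 0.0366
grip_force: 40.2
```

```bash
python3 -c "
from h import *
D((.6138,-.0678,.08),(.6138,-.0678,.0175))
d=shot('wrist','w2.png')"
```

```text
t 2.07 tcp [0.5182 0.3688 0.0099] yaw y 5.98 tilt z [ 0.003  0.003 -1.   ] gap 0.03660958551990884
(0.6138, -0.0678, 0.08) [-444.1   49.8  -71. ]
(0.6138, -0.0678, 0.0175) [-444.2   49.6   -8.5]
```

View pics/w2.png

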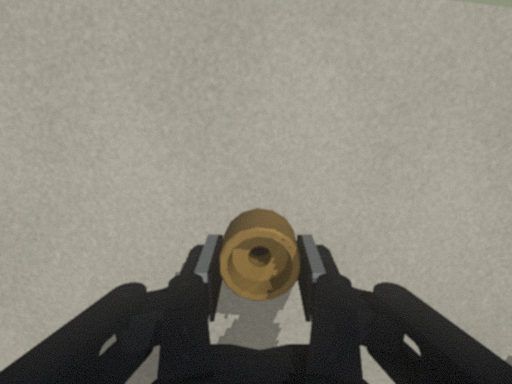

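Die_38 at (260,265) is centred between the pads. I'll lift it and carry it to its pocket.

>>> apply_moves(
  rows=[
    {"xyz": [0, 0, -15], "turn": [0, 0, 0], "grip": 0},
    {"xyz": [0, 0, -45], "turn": [0, 0, 0], "grip": 0},
    {"xyz": [-20, 2, -70], "turn": [0, 0, 0], "grip": 0},
    {"xyz": [-60, 7, -75], "turn": [0, 0, 0], "grip": 0},
    {"xyz": [-100, 11, -75], "turn": [0, 0, 0], "grip": 0},
    {"xyz": [-140, 16, -75], "turn": [0, 0, 0], "grip": 0},
    {"xyz": [-180, 20, -75], "turn": [0, 0, 0], "grip": 0},
    {"xyz": [-220, 25, -75], "turn": [0, 0, 0], "grip": 0},
    {"xyz": [-260, 29, -75], "turn": [0, 0, 0], "grip": 0},
    {"xyz": [-300, 34, -75], "turn": [0, 0, 0], "grip": 0},
    {"xyz": [-340, 38, -75], "turn": [0, 0, 0], "grip": 0},
    {"xyz": [-380, 43, -75], "turn": [0, 0, 0], "grip": 0},
  ],
)

```text
clock: 3.12
tcp_pos: [0.5995, -0.0079, 0.0832]
orientation: [0.001, 0.669, 0.743, 0.0]
wrist_force: [2.2, 0.1, -2.0]
finger_gap: 0.0364
grip_force: 40.5
```

>>> apply_moves(
  rows=[
    {"xyz": [-40, 5, 0], "turn": [0, 0, 0], "grip": 0},
    {"xyz": [-64, 7, 0], "turn": [0, 0, 0], "grip": 0},
    {"xyz": [-64, 7, 0], "turn": [0, 0, 0], "grip": 0},
    {"xyz": [-64, 7, 0], "turn": [0, 0, 0], "grip": 0},
  ],
)

```text
clock: 3.45
tcp_pos: [0.6132, -0.0706, 0.0828]
orientation: [0.0, 0.671, 0.742, 0.0]
wrist_force: [-0.5, -0.0, -2.6]
finger_gap: 0.0364
grip_force: 40.5
```

```bash
python3 -c "
from h import *
D((.6138,-.0678,.0195))
d=shot('wrist','w3.png')"
```

```text
t 3.45 tcp [ 0.6132 -0.0706  0.0828] yaw y 5.77 tilt z [ 0.001  0.    -1.   ] gap 0.03638669646695029
(0.6138, -0.0678, 0.0195) [ 2.7  0.8 63.3]
```

View pics/w3.png

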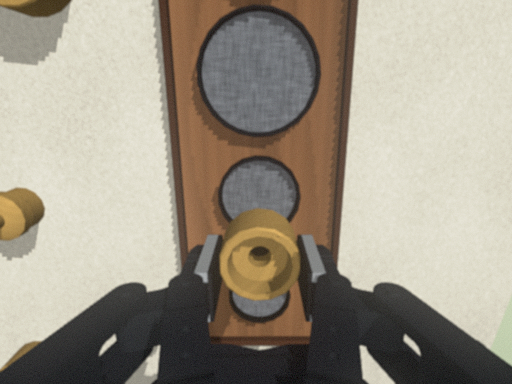

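Die_38 is held level. In this view the 38 pocket is at about (259,193) and the 58 pocket at (259,70). I'll check both against the top view.

```bash
python3 -c "
from h import *
d=dict(np.load('wrist.npz'));K=d['camera_matrix'];Vi=np.linalg.inv(d['view'])
for u,v in[(259,193),(259,70)]:
    r=Vi[:3,:3]@np.array([(u-K[0,2])/K[0,0],(v-K[1,2])/K[1,1],1]);o=Vi[:3,3];print(o+r*(.012-o[2])/r[2])
"
```

```text
[ 0.61272139 -0.06315122  0.012     ]
[0.60459078 0.01811997 0.012     ]
```

>>> apply_moves(
  rows=[
    {"xyz": [5, 0.5, 30], "turn": [0, 0, 0], "grip": 0},
    {"xyz": [5, 0.5, 50], "turn": [0, 0, 0], "grip": 0},
    {"xyz": [5, 0.5, 58], "turn": [0, 0, 0], "grip": 0},
    {"xyz": [5, 0.5, 61], "turn": [0, 0, 0], "grip": 0},
    {"xyz": [5, 0.5, 62.5], "turn": [0, 0, 0], "grip": 0},
    {"xyz": [5, 0.5, 63.5], "turn": [0, 0, 0], "grip": 0},
    {"xyz": [5, 0.5, 64], "turn": [0, 0, 0], "grip": 0},
    {"xyz": [5, 0.5, 64], "turn": [0, 0, 0], "grip": 0},
  ],
)

```text
clock: 4.17
tcp_pos: [0.6137, -0.0637, 0.0194]
orientation: [0.001, 0.669, 0.743, 0.001]
wrist_force: [-0.1, 0.6, -1.5]
finger_gap: 0.0362
grip_force: 40.5
```

>>> apply_moves(
  rows=[
    {"xyz": [-1, 0, 0.5], "turn": [0, 0, 0], "grip": 0},
    {"xyz": [-1, 0, 1], "turn": [0, 0, 0], "grip": 0},
    {"xyz": [-1, 0, 1], "turn": [0, 0, 0], "grip": 0},
  ],
)

```text
clock: 4.42
tcp_pos: [0.6136, -0.0646, 0.0188]
orientation: [0.001, 0.669, 0.743, 0.001]
wrist_force: [-1.2, 2.1, 4.8]
finger_gap: 0.0366
grip_force: 41.3
```

Contact is made, so I'll release and rise.

>>> apply_moves(
  rows=[
    {"xyz": [-1, 0, 0.5], "turn": [0, 0, 0], "grip": 0.65},
    {"xyz": [-1, 0, 0.5], "turn": [0, 0, 0], "grip": 0.65},
    {"xyz": [-1, 0, 0.5], "turn": [0, 0, 0], "grip": 0.65},
    {"xyz": [-1, 0, 0.5], "turn": [0, 0, 0], "grip": 0.65},
    {"xyz": [-1, 0, -25], "turn": [0, 0, 0], "grip": 0.65},
    {"xyz": [-1, 0, -60], "turn": [0, 0, 0], "grip": 0.65},
    {"xyz": [-1, 0, -90], "turn": [0, 0, 0], "grip": 0.65},
    {"xyz": [-1, 0, -90], "turn": [0, 0, 0], "grip": 0.65},
  ],
)

```text
clock: 5.08
tcp_pos: [0.617, -0.0667, 0.114]
orientation: [0.005, 0.669, 0.743, 0.003]
wrist_force: [1.1, -0.1, 0.5]
finger_gap: 0.0553
grip_force: 0.0
```

```bash
python3 -c "
from h import *
D((.4326,.2550,.1),(.4326,.2550,.0075))
d=shot('wrist','w4.png')"
```

```text
t 5.08 tcp [ 0.617  -0.0667  0.114 ] yaw y 5.96 tilt z [ 0.01  -0.002 -1.   ] gap 0.05533724126661575
(0.4326, 0.255, 0.1) [ 339.1 -150.1   11.3]
(0.4326, 0.255, 0.0075) [ 339.4 -151.   103.8]
```

View pics/w4.png

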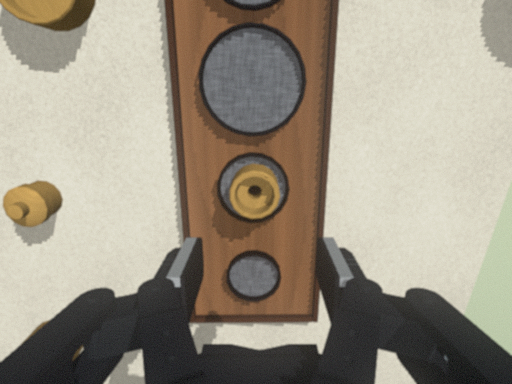

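Die_38 at (256,192) stands inside its pocket, centred at (254,187). Next is die_28.

>>> apply_moves(
  rows=[
    {"xyz": [36, -16, 5], "turn": [0, 0, 0], "grip": 0.6},
    {"xyz": [73, -32, 10], "turn": [0, 0, 0], "grip": 0.6},
    {"xyz": [110, -49, 10], "turn": [0, 0, 0], "grip": 0.6},
    {"xyz": [147, -65, 10], "turn": [0, 0, 0], "grip": 0.6},
    {"xyz": [184, -82, 10], "turn": [0, 0, 0], "grip": 0.6},
    {"xyz": [221, -98, 10], "turn": [0, 0, 0], "grip": 0.6},
    {"xyz": [258, -114, 10], "turn": [0, 0, 0], "grip": 0.6},
    {"xyz": [295, -131, 10], "turn": [0, 0, 0], "grip": 0.6},
    {"xyz": [325, -144, 10], "turn": [0, 0, 0], "grip": 0.6},
    {"xyz": [339, -150, 10], "turn": [0, 0, 0], "grip": 0.6},
    {"xyz": [339, -150, 10], "turn": [0, 0, 0], "grip": 0.6},
    {"xyz": [339, -150, 10], "turn": [0, 0, 0], "grip": 0.6},
  ],
)

```text
clock: 6.13
tcp_pos: [0.4277, 0.2563, 0.0965]
orientation: [-0.0, 0.669, 0.744, -0.001]
wrist_force: [-0.3, -1.3, -0.2]
finger_gap: 0.051
grip_force: 0.0
```

```bash
cat >> h.py <<'E'
def look(x,y,rad):
    d=shot('wrist');W=world(d);m=(W[...,2]>.018)&(W[...,2]<.032)&(np.hypot(W[...,0]-x,W[...,1]-y)<rad)
    print(m.sum(),cv2.minEnclosingCircle(W[m][:,:2].astype(np.float32)) if m.any() else 0)
E
python3 -c "
from h import *
D((.4326,.2550,.0075))
look(.4326,.255,.025)"
```

```text
t 6.13 tcp [0.4277 0.2563 0.0965] yaw y 6.09 tilt z [-0.001 -0.001 -1.   ] gap 0.05102269242599912
(0.4326, 0.255, 0.0075) [-1.7  4.8 89. ]
820 ((0.43197694420814514, 0.2562028169631958), 0.0144128929823637)
```

>>> apply_moves(
  rows=[
    {"xyz": [0, 4.5, 35], "turn": [0, 0, 0], "grip": 0.6},
    {"xyz": [0, 4.5, 68], "turn": [0, 0, 0], "grip": 0.6},
    {"xyz": [0, 4.5, 83], "turn": [0, 0, 0], "grip": 0.6},
    {"xyz": [0, 4.5, 87], "turn": [0, 0, 0], "grip": 0.6},
    {"xyz": [0, 4.5, 87], "turn": [0, 0, 0], "grip": 0.6},
    {"xyz": [0, 4.5, 87], "turn": [0, 0, 0], "grip": 0},
    {"xyz": [0, 4.5, 87], "turn": [0, 0, 0], "grip": 0},
    {"xyz": [0, 4.5, 87], "turn": [0, 0, 0], "grip": 0},
    {"xyz": [0, 4.5, 87], "turn": [0, 0, 0], "grip": 0},
    {"xyz": [0, 4.5, 87], "turn": [0, 0, 0], "grip": 0},
    {"xyz": [0, 4.5, 87], "turn": [0, 0, 0], "grip": 0},
  ],
)

```text
clock: 7.1
tcp_pos: [0.4347, 0.2566, 0.0118]
orientation: [0.001, 0.669, 0.743, 0.001]
wrist_force: [0.7, -2.2, 5.5]
finger_gap: 0.0264
grip_force: 39.8
```

```bash
python3 -c "
from h import *
D((.6219,-.1470,.08))"
```

```text
t 7.1 tcp [0.4347 0.2566 0.0118] yaw y 5.95 tilt z [ 0.004  0.    -1.   ] gap 0.026386743338845605
(0.6219, -0.147, 0.08) [-420.9  144.6  -67.7]
```

>>> apply_moves(
  rows=[
    {"xyz": [0, 0, -15], "turn": [0, 0, 0], "grip": 0},
    {"xyz": [0, 0, -45], "turn": [0, 0, 0], "grip": 0},
    {"xyz": [-20, 7, -68], "turn": [0, 0, 0], "grip": 0},
    {"xyz": [-57, 19, -75], "turn": [0, 0, 0], "grip": 0},
    {"xyz": [-94, 32, -75], "turn": [0, 0, 0], "grip": 0},
    {"xyz": [-131, 45, -75], "turn": [0, 0, 0], "grip": 0},
    {"xyz": [-168, 58, -75], "turn": [0, 0, 0], "grip": 0},
    {"xyz": [-205, 70, -75], "turn": [0, 0, 0], "grip": 0},
    {"xyz": [-242, 83, -75], "turn": [0, 0, 0], "grip": 0},
    {"xyz": [-279, 96, -75], "turn": [0, 0, 0], "grip": 0},
    {"xyz": [-316, 108, -75], "turn": [0, 0, 0], "grip": 0},
    {"xyz": [-353, 121, -75], "turn": [0, 0, 0], "grip": 0},
  ],
)

```text
clock: 8.1
tcp_pos: [0.5903, -0.0837, 0.0854]
orientation: [-0.0, 0.669, 0.743, 0.0]
wrist_force: [1.2, 1.1, -0.4]
finger_gap: 0.0261
grip_force: 39.6
```

>>> apply_moves(
  rows=[
    {"xyz": [-37, 12, 0], "turn": [0, 0, 0], "grip": 0},
    {"xyz": [-60, 20, 0], "turn": [0, 0, 0], "grip": 0},
    {"xyz": [-67, 23, 0], "turn": [0, 0, 0], "grip": 0},
    {"xyz": [-67, 23, 0], "turn": [0, 0, 0], "grip": 0},
    {"xyz": [-67, 23, 0], "turn": [0, 0, 0], "grip": 0},
  ],
)

```text
clock: 8.52
tcp_pos: [0.6192, -0.1457, 0.0849]
orientation: [-0.001, 0.669, 0.743, 0.0]
wrist_force: [0.1, 0.6, -0.6]
finger_gap: 0.026
grip_force: 39.6
```

```bash
python3 -c "
from h import *
D((.6215,-.1470,.0215))"
```

```text
t 8.52 tcp [ 0.6192 -0.1457  0.0849] yaw y 5.95 tilt z [-0.001  0.001 -1.   ] gap 0.026001324026438948
(0.6215, -0.147, 0.0215) [-1.6  2.2 63.3]
```

>>> apply_moves(
  rows=[
    {"xyz": [-2, 2.5, 30], "turn": [0, 0, 0], "grip": 0},
    {"xyz": [-2, 2.5, 50], "turn": [0, 0, 0], "grip": 0},
    {"xyz": [-2, 2.5, 58], "turn": [0, 0, 0], "grip": 0},
    {"xyz": [-2, 2.5, 61], "turn": [0, 0, 0], "grip": 0},
    {"xyz": [-2, 2.5, 62.5], "turn": [0, 0, 0], "grip": 0},
    {"xyz": [-2, 2.5, 63.5], "turn": [0, 0, 0], "grip": 0},
    {"xyz": [-2, 2.5, 64], "turn": [0, 0, 0], "grip": 0},
    {"xyz": [-2, 2.5, 64.5], "turn": [0, 0, 0], "grip": 0},
    {"xyz": [-2, 2.5, 64.5], "turn": [0, 0, 0], "grip": 0},
  ],
)

```text
clock: 9.27
tcp_pos: [0.6232, -0.1483, 0.0217]
orientation: [0.001, 0.669, 0.743, 0.0]
wrist_force: [0.4, -0.3, -1.4]
finger_gap: 0.026
grip_force: 39.6
```

>>> apply_moves(
  rows=[
    {"xyz": [0, 0, 0.7], "turn": [0, 0, 0], "grip": 0},
    {"xyz": [0, 0, 1.3], "turn": [0, 0, 0], "grip": 0},
    {"xyz": [0, 0, 1.3], "turn": [0, 0, 0], "grip": 0},
  ],
)

```text
clock: 9.52
tcp_pos: [0.6231, -0.1484, 0.0208]
orientation: [0.001, 0.669, 0.743, 0.0]
wrist_force: [-2.4, 1.8, 4.8]
finger_gap: 0.026
grip_force: 40.3
```

>>> apply_moves(
  rows=[
    {"xyz": [0, 0, 0.8], "turn": [0, 0, 0], "grip": 0.55},
    {"xyz": [0, 0, 0.8], "turn": [0, 0, 0], "grip": 0.55},
    {"xyz": [0, 0, 0.8], "turn": [0, 0, 0], "grip": 0.55},
    {"xyz": [0, 0, 0.8], "turn": [0, 0, 0], "grip": 0.55},
    {"xyz": [0, 0, -25], "turn": [0, 0, 0], "grip": 0.55},
    {"xyz": [0, 0, -60], "turn": [0, 0, 0], "grip": 0.6},
    {"xyz": [0, 0, -85], "turn": [0, 0, 0], "grip": 0.9},
    {"xyz": [0, 0, -85], "turn": [0, 0, 0], "grip": 0.9},
    {"xyz": [0, 0, -85], "turn": [0, 0, 0], "grip": 0.9},
  ],
)

```text
clock: 10.27
tcp_pos: [0.6242, -0.1487, 0.1066]
orientation: [0.002, 0.669, 0.743, 0.001]
wrist_force: [0.2, 0.3, 0.5]
finger_gap: 0.0769
grip_force: 0.0
```

```bash
python3 -c "
from h import *
D((.4371,-.2440,.1))
d=shot('wrist','w5.png')"
```

```text
t 10.27 tcp [ 0.6242 -0.1487  0.1066] yaw y 5.96 tilt z [ 0.004 -0.001 -1.   ] gap 0.07690219852953527
(0.4371, -0.244, 0.1) [ -75.4 -196.     6. ]
```

View pics/w5.png

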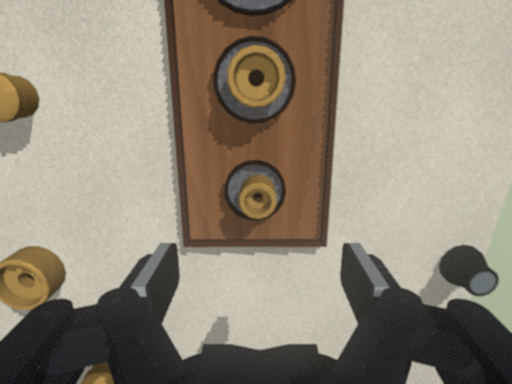

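Both small dies stand in their pockets, die_38 at (256,77) and die_28 at (258,197). Die_48 is next.

>>> apply_moves(
  rows=[
    {"xyz": [-13, -33, 0], "turn": [0, 0, 0], "grip": 0.9},
    {"xyz": [-26, -67, 4], "turn": [0, 0, 0], "grip": 0.9},
    {"xyz": [-40, -102, 4], "turn": [0, 0, 0], "grip": 0.9},
    {"xyz": [-53, -137, 4], "turn": [0, 0, 0], "grip": 0.9},
    {"xyz": [-66, -171, 4], "turn": [0, 0, 0], "grip": 0.9},
    {"xyz": [-75, -194, 4], "turn": [0, 0, 0], "grip": 0.9},
    {"xyz": [-75, -195, 4], "turn": [0, 0, 0], "grip": 0.9},
    {"xyz": [-75, -195, 4], "turn": [0, 0, 0], "grip": 0.9},
  ],
)

```text
clock: 10.98
tcp_pos: [0.4346, -0.2428, 0.0992]
orientation: [-0.001, 0.67, 0.742, 0.0]
wrist_force: [-1.1, -0.1, 0.4]
finger_gap: 0.0762
grip_force: 0.0
```

```bash
python3 -c "
from h import *
look(.4371,-.244,.035)
D((.4371,-.2440,.005))
"
```

```text
1604 ((0.4373762905597687, -0.243880033493042), 0.024098780006170273)
t 11.03 tcp [ 0.4358 -0.2427  0.0995] yaw y 5.89 tilt z [-0.001  0.001 -1.   ] gap 0.07655932726396251
(0.4371, -0.244, 0.005) [-1.6  1.2 94.5]
```

>>> apply_moves(
  rows=[
    {"xyz": [-1, 1, 38], "turn": [0, 0, 0], "grip": 0.9},
    {"xyz": [-1, 1, 75], "turn": [0, 0, 0], "grip": 0.9},
    {"xyz": [-1, 1, 89], "turn": [0, 0, 0], "grip": 0.9},
    {"xyz": [-1, 1, 93], "turn": [0, 0, 0], "grip": 0.9},
    {"xyz": [-1, 1, 93], "turn": [0, 0, 0], "grip": 0.9},
    {"xyz": [-1, 1, 93], "turn": [0, 0, 0], "grip": 0},
    {"xyz": [-1, 1, 93], "turn": [0, 0, 0], "grip": 0},
    {"xyz": [-1, 1, 93], "turn": [0, 0, 0], "grip": 0},
    {"xyz": [-1, 1, 93], "turn": [0, 0, 0], "grip": 0},
    {"xyz": [-1, 1, 93], "turn": [0, 0, 0], "grip": 0},
    {"xyz": [-1, 1, 93], "turn": [0, 0, 0], "grip": 0},
  ],
  force=50,
)

```text
clock: 11.95
tcp_pos: [0.4388, -0.2447, 0.0092]
orientation: [0.002, 0.669, 0.743, 0.0]
wrist_force: [-1.0, 1.2, 6.6]
finger_gap: 0.0459
grip_force: 51.4
```

```bash
python3 -c "
from h import *
D((.5966,.0975,.08))"
```

```text
t 11.95 tcp [ 0.4388 -0.2447  0.0092] yaw y 5.96 tilt z [ 0.003 -0.002 -1.   ] gap 0.045929119464717554
(0.5966, 0.0975, 0.08) [323.8 192.7 -71. ]
```

>>> apply_moves(
  rows=[
    {"xyz": [0, 0, -15], "turn": [0, 0, 0], "grip": 0},
    {"xyz": [0, 0, -45], "turn": [0, 0, 0], "grip": 0},
    {"xyz": [17, 10, -68], "turn": [0, 0, 0], "grip": 0},
    {"xyz": [47, 28, -75], "turn": [0, 0, 0], "grip": 0},
    {"xyz": [79, 47, -75], "turn": [0, 0, 0], "grip": 0},
    {"xyz": [111, 66, -75], "turn": [0, 0, 0], "grip": 0},
    {"xyz": [143, 85, -75], "turn": [0, 0, 0], "grip": 0},
    {"xyz": [175, 104, -75], "turn": [0, 0, 0], "grip": 0},
    {"xyz": [207, 123, -75], "turn": [0, 0, 0], "grip": 0},
    {"xyz": [239, 142, -75], "turn": [0, 0, 0], "grip": 0},
    {"xyz": [271, 161, -75], "turn": [0, 0, 0], "grip": 0},
    {"xyz": [303, 180, -75], "turn": [0, 0, 0], "grip": 0},
  ],
)

```text
clock: 12.95
tcp_pos: [0.5856, 0.0781, 0.0829]
orientation: [0.0, 0.669, 0.743, 0.0]
wrist_force: [0.6, -1.2, -3.6]
finger_gap: 0.0465
grip_force: 52.6
```

>>> apply_moves(
  rows=[
    {"xyz": [15, 9, 0], "turn": [0, 0, 0], "grip": 0},
    {"xyz": [21, 13, 0], "turn": [0, 0, 0], "grip": 0},
    {"xyz": [21, 13, 0], "turn": [0, 0, 0], "grip": 0},
    {"xyz": [21, 13, 0], "turn": [0, 0, 0], "grip": 0},
  ],
)

```text
clock: 13.28
tcp_pos: [0.5953, 0.0981, 0.0823]
orientation: [-0.0, 0.669, 0.743, -0.0]
wrist_force: [-0.4, -0.5, -2.6]
finger_gap: 0.0462
grip_force: 52.5
```

```bash
python3 -c "
from h import *
D((.5966,.0975,.0190))"
```

```text
t 13.28 tcp [0.5953 0.0981 0.0823] yaw y 5.97 tilt z [-0.001 -0.    -1.   ] gap 0.04615200264459993
(0.5966, 0.0975, 0.019) [-0.7  1.2 63.3]
```

>>> apply_moves(
  rows=[
    {"xyz": [-1, 1, 30], "turn": [0, 0, 0], "grip": 0},
    {"xyz": [-1, 1, 50], "turn": [0, 0, 0], "grip": 0},
    {"xyz": [-1, 1, 58], "turn": [0, 0, 0], "grip": 0},
    {"xyz": [-1, 1, 61], "turn": [0, 0, 0], "grip": 0},
    {"xyz": [-1, 1, 62.5], "turn": [0, 0, 0], "grip": 0},
    {"xyz": [-1, 1, 63.5], "turn": [0, 0, 0], "grip": 0},
    {"xyz": [-1, 1, 64], "turn": [0, 0, 0], "grip": 0},
    {"xyz": [-1, 1, 64], "turn": [0, 0, 0], "grip": 0},
  ],
)

```text
clock: 13.95
tcp_pos: [0.5979, 0.0974, 0.0196]
orientation: [0.001, 0.669, 0.743, 0.001]
wrist_force: [-0.2, -0.6, -3.3]
finger_gap: 0.0464
grip_force: 52.5
```

>>> apply_moves(
  rows=[
    {"xyz": [0, 0, 0.5], "turn": [0, 0, 0], "grip": 0},
    {"xyz": [0, 0, 1], "turn": [0, 0, 0], "grip": 0},
    {"xyz": [0, 0, 1], "turn": [0, 0, 0], "grip": 0},
  ],
)

```text
clock: 14.2
tcp_pos: [0.5976, 0.0977, 0.0183]
orientation: [0.001, 0.669, 0.743, 0.001]
wrist_force: [-0.6, 0.0, 1.4]
finger_gap: 0.0458
grip_force: 53.0
```

Contact again. I'll release, rise, and go to die_58.

>>> apply_moves(
  rows=[
    {"xyz": [0, 0, 0.3], "turn": [0, 0, 0], "grip": 0.85},
    {"xyz": [0, 0, 0.3], "turn": [0, 0, 0], "grip": 0.85},
    {"xyz": [0, 0, 0.3], "turn": [0, 0, 0], "grip": 0.85},
    {"xyz": [0, 0, 0.3], "turn": [0, 0, 0], "grip": 0.85},
    {"xyz": [0, 0, -25], "turn": [0, 0, 0], "grip": 0.85},
    {"xyz": [0, 0, -60], "turn": [0, 0, 0], "grip": 0.9},
    {"xyz": [0, 0, -82], "turn": [0, 0, 0], "grip": 1},
    {"xyz": [0, 0, -82], "turn": [0, 0, 0], "grip": 1},
    {"xyz": [0, 0, -82], "turn": [0, 0, 0], "grip": 1},
  ],
)

```text
clock: 14.95
tcp_pos: [0.5985, 0.0976, 0.1014]
orientation: [0.001, 0.669, 0.743, 0.001]
wrist_force: [0.1, 0.3, -0.3]
finger_gap: 0.0853
grip_force: 0.0
```

```bash
python3 -c "
from h import *
D((.4602,.0642,.1))
d=shot('wrist','w6.png')"
```

```text
t 14.95 tcp [0.5985 0.0976 0.1014] yaw y 5.96 tilt z [ 0.004  0.    -1.   ] gap 0.08533723220514776
(0.4602, 0.0642, 0.1) [ -18.9 -141.     0.8]
```

View pics/w6.png

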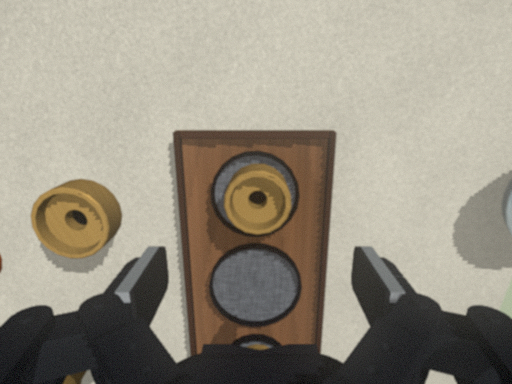

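Die_48 at (258,199) sits in its pocket, centred at (256,193). Die_58 is at (77,218), left of the tray.

>>> apply_moves(
  rows=[
    {"xyz": [-5, -34, 0], "turn": [0, 0, 0], "grip": 1},
    {"xyz": [-9, -69, 0], "turn": [0, 0, 0], "grip": 1},
    {"xyz": [-14, -104, 0], "turn": [0, 0, 0], "grip": 1},
    {"xyz": [-19, -135, 0], "turn": [0, 0, 0], "grip": 1},
    {"xyz": [-19, -140, 0], "turn": [0, 0, 0], "grip": 1},
    {"xyz": [-19, -140, 0], "turn": [0, 0, 0], "grip": 1},
    {"xyz": [-19, -140, 0], "turn": [0, 0, 0], "grip": 1},
  ],
)

```text
clock: 15.58
tcp_pos: [0.46, 0.0641, 0.0991]
orientation: [0.0, 0.669, 0.743, 0.0]
wrist_force: [0.2, 0.2, -0.0]
finger_gap: 0.0853
grip_force: 0.0
```

```bash
python3 -c "
from h import *
look(.4602,.0642,.04)
D((.4602,.0642,.004))
"
```

```text
2015 ((0.4601173996925354, 0.06468697637319565), 0.02909170463681221)
t 15.63 tcp [0.4609 0.0642 0.0993] yaw y 5.95 tilt z [ 0.001  0.    -1.   ] gap 0.08524355274638824
(0.4602, 0.0642, 0.004) [ 0.1 -0.8 95.3]
```

>>> apply_moves(
  rows=[
    {"xyz": [0, -0.5, 38], "turn": [0, 0, 0], "grip": 1},
    {"xyz": [0, -0.5, 75], "turn": [0, 0, 0], "grip": 1},
    {"xyz": [0, -0.5, 89], "turn": [0, 0, 0], "grip": 1},
    {"xyz": [0, -0.5, 93.5], "turn": [0, 0, 0], "grip": 1},
    {"xyz": [0, -0.5, 93.5], "turn": [0, 0, 0], "grip": 1},
    {"xyz": [0, -0.5, 93.5], "turn": [0, 0, 0], "grip": 0},
    {"xyz": [0, -0.5, 93.5], "turn": [0, 0, 0], "grip": 0},
    {"xyz": [0, -0.5, 93.5], "turn": [0, 0, 0], "grip": 0},
    {"xyz": [0, -0.5, 93.5], "turn": [0, 0, 0], "grip": 0},
    {"xyz": [0, -0.5, 93.5], "turn": [0, 0, 0], "grip": 0},
    {"xyz": [0, -0.5, 93.5], "turn": [0, 0, 0], "grip": 0},
  ],
  force=60,
)

```text
clock: 16.55
tcp_pos: [0.4609, 0.0641, 0.0078]
orientation: [0.001, 0.669, 0.743, 0.001]
wrist_force: [-0.8, 0.5, 6.7]
finger_gap: 0.056
grip_force: 63.0
```

```bash
python3 -c "
from h import *
D((.6050,.0160,.08))"
```

```text
t 16.55 tcp [0.4609 0.0641 0.0078] yaw y 5.96 tilt z [ 0.004 -0.    -1.   ] gap 0.05596564974725054
(0.605, 0.016, 0.08) [-62.8 138.6 -71.6]
```

>>> apply_moves(
  rows=[
    {"xyz": [0, 0, -15], "turn": [0, 0, 0], "grip": 0},
    {"xyz": [0, 0, -45], "turn": [0, 0, 0], "grip": 0},
    {"xyz": [-7, 15, -68], "turn": [0, 0, 0], "grip": 0},
    {"xyz": [-19, 42, -75], "turn": [0, 0, 0], "grip": 0},
    {"xyz": [-32, 70, -75], "turn": [0, 0, 0], "grip": 0},
    {"xyz": [-45, 99, -75], "turn": [0, 0, 0], "grip": 0},
    {"xyz": [-57, 125, -75], "turn": [0, 0, 0], "grip": 0},
    {"xyz": [-63, 138, -75], "turn": [0, 0, 0], "grip": 0},
    {"xyz": [-63, 138, -75], "turn": [0, 0, 0], "grip": 0},
    {"xyz": [-63, 138, -75], "turn": [0, 0, 0], "grip": 0},
    {"xyz": [-63, 138, -75], "turn": [0, 0, 0], "grip": 0},
  ],
)

```text
clock: 17.47
tcp_pos: [0.6017, 0.0161, 0.0808]
orientation: [-0.001, 0.669, 0.743, -0.0]
wrist_force: [0.9, -0.7, -2.4]
finger_gap: 0.0558
grip_force: 65.4
```

```bash
python3 -c "
from h import *
D((.6050,.0160,.0175))"
```

```text
t 17.47 tcp [0.6017 0.0161 0.0808] yaw y 5.97 tilt z [-0.002  0.    -1.   ] gap 0.055815361047580975
(0.605, 0.016, 0.0175) [-0.5  3.4 63.3]
```

>>> apply_moves(
  rows=[
    {"xyz": [0, 2, 30], "turn": [0, 0, 0], "grip": 0},
    {"xyz": [0, 2, 50], "turn": [0, 0, 0], "grip": 0},
    {"xyz": [0, 2, 58], "turn": [0, 0, 0], "grip": 0},
    {"xyz": [0, 2, 61], "turn": [0, 0, 0], "grip": 0},
    {"xyz": [0, 2, 62.5], "turn": [0, 0, 0], "grip": 0},
    {"xyz": [0, 2, 63.5], "turn": [0, 0, 0], "grip": 0},
    {"xyz": [0, 2, 64], "turn": [0, 0, 0], "grip": 0},
    {"xyz": [0, 2, 64], "turn": [0, 0, 0], "grip": 0},
  ],
)

```text
clock: 18.13
tcp_pos: [0.6058, 0.0159, 0.0181]
orientation: [0.001, 0.669, 0.743, 0.001]
wrist_force: [-0.1, 0.7, -3.6]
finger_gap: 0.0556
grip_force: 65.4
```

>>> apply_moves(
  rows=[
    {"xyz": [0, 0, 0.5], "turn": [0, 0, 0], "grip": 0},
    {"xyz": [0, 0, 0.8], "turn": [0, 0, 0], "grip": 0},
    {"xyz": [0, 0, 0.8], "turn": [0, 0, 0], "grip": 0},
  ],
)

```text
clock: 18.38
tcp_pos: [0.6055, 0.0159, 0.0169]
orientation: [0.0, 0.669, 0.743, 0.0]
wrist_force: [-0.2, 0.4, 0.6]
finger_gap: 0.0557
grip_force: 65.9
```

>>> apply_moves(
  rows=[
    {"xyz": [0, 0, 0.3], "turn": [0, 0, 0], "grip": 0.95},
    {"xyz": [0, 0, 0.3], "turn": [0, 0, 0], "grip": 0.95},
    {"xyz": [0, 0, 0.3], "turn": [0, 0, 0], "grip": 0.95},
    {"xyz": [0, 0, 0.3], "turn": [0, 0, 0], "grip": 0.95},
    {"xyz": [0, 0, 0.3], "turn": [0, 0, 0], "grip": 0.95},
    {"xyz": [0, 0, -25], "turn": [0, 0, 0], "grip": 0.95},
    {"xyz": [0, 0, -60], "turn": [0, 0, 0], "grip": 0.95},
    {"xyz": [0, -35, -95], "turn": [0, 0, 0], "grip": 0.95},
    {"xyz": [0, -70, -115], "turn": [0, 0, 0], "grip": 0.95},
    {"xyz": [0, -105, -120], "turn": [0, 0, 0], "grip": 0.95},
    {"xyz": [0, -140, -120], "turn": [0, 0, 0], "grip": 0.95},
    {"xyz": [0, -170, -120], "turn": [0, 0, 0], "grip": 0.95},
  ],
)

```text
clock: 19.38
tcp_pos: [0.4341, -0.0017, 0.137]
orientation: [0.001, 0.669, 0.743, 0.0]
wrist_force: [-0.5, -0.5, 0.1]
finger_gap: 0.0813
grip_force: 0.0
```

>>> apply_moves(
  rows=[
    {"xyz": [35, 0, -20], "turn": [0, 0, 0], "grip": 0.95},
    {"xyz": [75, 0, -40], "turn": [0, 0, 0], "grip": 0.95},
    {"xyz": [115, 0, -50], "turn": [0, 0, 0], "grip": 0.95},
    {"xyz": [155, 0, -50], "turn": [0, 0, 0], "grip": 0.95},
    {"xyz": [195, 0, -50], "turn": [0, 0, 0], "grip": 0.95},
    {"xyz": [235, 0, -50], "turn": [0, 0, 0], "grip": 0.95},
    {"xyz": [275, 0, -50], "turn": [0, 0, 0], "grip": 0.95},
    {"xyz": [275, 0, -50], "turn": [0, 0, 0], "grip": 0.95},
    {"xyz": [275, 0, -50], "turn": [0, 0, 0], "grip": 0.95},
    {"xyz": [275, 0, -50], "turn": [0, 0, 0], "grip": 0.95},
  ],
)

```text
clock: 20.22
tcp_pos: [0.407, 0.2718, 0.1861]
orientation: [0.0, 0.669, 0.743, -0.0]
wrist_force: [0.1, -0.0, 0.9]
finger_gap: 0.0811
grip_force: 0.0
```

Run:
```python
from h import *
D()
a=shot('top');cv2.imwrite('pics/top1.png',cv2.resize(a['color'][90:280,60:460],(800,380),interpolation=cv2.INTER_CUBIC))
W=world(a)
for n,x,y in[('58',.605,.015),('48',.5966,.0965),('38',.6135,-.066),('28',.6215,-.148),('pot48',.5017,-.3544),('pot34',.4372,-.0967)]:
    m=(W[...,2]>.024)&(np.hypot(W[...,0]-x,W[...,1]-y)<.042);print(n,cv2.minEnclosingCircle(W[m][:,:2].astype(np.float32)),np.percentile(W[m][:,2],[50,95]))
```

```text
t 20.22 tcp [0.407  0.2718 0.1861] yaw y 6.02 tilt z [-0.    -0.001 -1.   ] gap 0.08105318680615033
58 ((0.6058929562568665, 0.014671054668724537), 0.028996329754590988) [0.02815254 0.03718668]
48 ((0.5978751182556152, 0.09685470163822174), 0.023943040519952774) [0.02810265 0.03666294]
38 ((0.6137486100196838, -0.06594032794237137), 0.01905399188399315) [0.03075511 0.03769295]
28 ((0.623435914516449, -0.1493157297372818), 0.013989120721817017) [0.03386181 0.03744186]
pot48 ((0.5014804005622864, -0.35426679253578186), 0.024193061515688896) [0.02732138 0.03471934]
pot34 ((0.4377279579639435, -0.09704408049583435), 0.01648944802582264) [0.02707099 0.03655625]
```

View pics/top1.png

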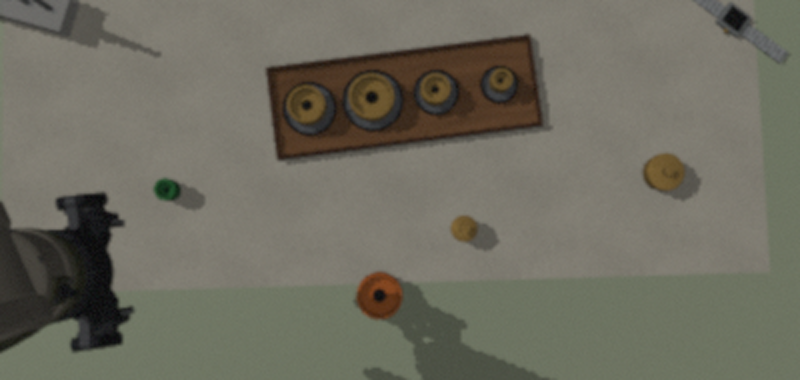

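All four dies stand in their own pockets: 48 at (307,105), 58 at (372,97), 38 at (435,91) and 28 at (500,82). Each is within 2 mm of its pocket centre, with the top at about 35 mm. The pots and look-alikes haven't moved.

```bash
python3 -c "
from h import *
print(ticket.hand_in())"
```

```text
the job is handed in; nothing more can be done
None
```

All four dies stand dish up in the pockets of their own size, the pots and look-alikes have not moved, and the job was handed in at about 20 s on the robot clock (the hand-in returned no verdict).

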